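Line up lens-solution bottles by height beside the mirror

TASK

Line the four lens-solution bottles up by height on the four marks of the blue display strip: the shortest on the mark next to the round mirror, then each taller one in turn, so that the tallest ends up beside the pen cup. Stand each one upright and centred on its mark, never let a bottle fall over, and leave the teal carton where it stands.

Things in the scene. Friction and masses are not known exactly. Their poses are not given: they have to be found in the camera images.
- bottle_xs: the shortest lens-solution bottle: loose white round plastic bottle with a green cap and green band, 80 mm tall, straight body 36 mm in diameter up to 18 mm below the top, where a cap 30 mm in diameter and 18 mm high sits. Stands upright on the desk (z = 0) at the start, near the robot. Origin at the centre of its underside, z up its axis; 90 g give or take a quarter
- bottle_s: the second shortest lens-solution bottle: loose white round plastic bottle with a yellow cap and yellow band, 105 mm tall, straight body 40 mm in diameter up to 18 mm below the top, where a cap 34 mm in diameter and 18 mm high sits. Stands upright on the desk (z = 0) at the start, near the robot. Origin at the centre of its underside, z up its axis; 140 g give or take a quarter
- bottle_m: the second tallest lens-solution bottle: loose white round plastic bottle with a red cap and red band, 130 mm tall, straight body 44 mm in diameter up to 18 mm below the top, where a cap 38 mm in diameter and 18 mm high sits. Stands upright on the desk (z = 0) at the start, near the robot. Origin at the centre of its underside, z up its axis; 200 g give or take a quarter
- bottle_l: the tallest lens-solution bottle: loose white round plastic bottle with a blue cap and blue band, 155 mm tall, straight body 48 mm in diameter up to 18 mm below the top, where a cap 42 mm in diameter and 18 mm high sits. Stands upright on the desk (z = 0) at the start, near the robot. Origin at the centre of its underside, z up its axis; 280 g give or take a quarter
- mark_1: white round mark 58 mm across with a black centre dot, number 1 of four on the blue display strip (360 x 85 x 10 mm, fixed), counted from the robot's right (-y) to its left (+y). Flat, fixed; origin at its centre on the strip's top face, 10 mm above the desk. Marks are 75 to 95 mm apart; the row runs along y, turned up to 0.2 rad; mark's x axis across the row, y along it
- mark_2: white round mark 58 mm across with a black centre dot, number 2 of four on the blue display strip (360 x 85 x 10 mm, fixed), counted from the robot's right (-y) to its left (+y). Flat, fixed; origin at its centre on the strip's top face, 10 mm above the desk. Marks are 75 to 95 mm apart; the row runs along y, turned up to 0.2 rad; mark's x axis across the row, y along it
- mark_3: white round mark 58 mm across with a black centre dot, number 3 of four on the blue display strip (360 x 85 x 10 mm, fixed), counted from the robot's right (-y) to its left (+y). Flat, fixed; origin at its centre on the strip's top face, 10 mm above the desk. Marks are 75 to 95 mm apart; the row runs along y, turned up to 0.2 rad; mark's x axis across the row, y along it
- mark_4: white round mark 58 mm across with a black centre dot, number 4 of four on the blue display strip (360 x 85 x 10 mm, fixed), counted from the robot's right (-y) to its left (+y). Flat, fixed; origin at its centre on the strip's top face, 10 mm above the desk. Marks are 75 to 95 mm apart; the row runs along y, turned up to 0.2 rad; mark's x axis across the row, y along it
- mirror: small round table mirror, disc 80 mm across, top 116 mm above the desk, on a steel foot 90 mm across; fixed, standing about 130 mm beyond the last mark at one end of the strip, either end. Origin at the centre of its foot. A black pen cup (72 mm across, pens up to 140 mm high, fixed) stands likewise at the other end
- carton: teal lens carton with a white band, 36 x 50 x 70 mm high, loose, 120 g, standing among the bottles, 100 mm or more from their centres; not part of the line-up. Origin at the centre of its underside. Other desk things near are fixed: a 12 mm high lens case between bottles and strip, blister packs and leaflet tray behind it; mouse far right, microscope far left
Not all that is in view belongs to the job. Leave any green look-alike of the bottle_l alone.

How it is judged:
At the end, for the whole second after the job is handed in: Counted from the mirror end, the four bottles stand in order shortest to tallest, one on each mark, each within 12 mm of its mark's centre, resting on the strip (within 4 mm in height), upright within 0.08 rad, at rest and released; the carton is within 20 mm of where it started (((horizontal distance between mirror and mark_1 below 0.2 m and horizontal distance between bottle_xs and mark_1 below 0.012 m and z of bottle_xs in the frame of mark_1 between -0.004 and 0.004 m and horizontal distance between bottle_s and mark_2 below 0.012 m and z of bottle_s in the frame of mark_2 between -0.004 and 0.004 m and horizontal distance between bottle_m and mark_3 below 0.012 m and z of bottle_m in the frame of mark_3 between -0.004 and 0.004 m and horizontal distance between bottle_l and mark_4 below 0.012 m and z of bottle_l in the frame of mark_4 between -0.004 and 0.004 m) or (horizontal distance between mirror and mark_4 below 0.2 m and horizontal distance between bottle_xs and mark_4 below 0.012 m and z of bottle_xs in the frame of mark_4 between -0.004 and 0.004 m and horizontal distance between bottle_s and mark_3 below 0.012 m and z of bottle_s in the frame of mark_3 between -0.004 and 0.004 m and horizontal distance between bottle_m and mark_2 below 0.012 m and z of bottle_m in the frame of mark_2 between -0.004 and 0.004 m and horizontal distance between bottle_l and mark_1 below 0.012 m and z of bottle_l in the frame of mark_1 between -0.004 and 0.004 m)) and angle between each of bottle_xs, bottle_s, bottle_m, bottle_l's own z axis and vertical below 0.08 rad and linear speed of each of bottle_xs, bottle_s, bottle_m, bottle_l below 0.02 m/s and contact force between the fingers and bottle_xs below 0.05 N and contact force between the fingers and bottle_s below 0.05 N and contact force between the fingers and bottle_m below 0.05 N and contact force between the fingers and bottle_l below 0.05 N and distance of carton from where it was at the start of the episode below 0.02 m); the robot touches nothing.
It fails at once if a bottle has fallen over (tilted more than 0.7 rad) (angle between any of bottle_xs, bottle_s, bottle_m, bottle_l's own z axis and vertical above 0.7 rad).
It fails at once if the carton was pushed more than 20 mm or lifted (distance of carton from where it was at the start of the episode above 0.02 m).
It also fails if it takes over 104 s, if anything falls off the work surface, if the arm or the gripper's body presses on something with over 40 N, if the wrist force passes 120 N, or if a joint passes its speed limit or range.

ROBOT

A 6-joint arm with a two-finger parallel gripper is mounted at the origin on the work surface. World frame = base frame: x ahead of the robot, y to its left, z up, the work surface at z = 0. Lengths are in m, angles in rad, forces in N, time in s.
With the tool pointing down it reaches from about 0.225 to 0.875 m from the base axis. Payload 3.4 kg.
Tool frame: the origin (TCP) lies on the centre line of the jaws, within the pads' length; the fingertips stand 17 mm ahead of it and the grasp point (between the pads) lies 2 mm behind it; z points along the fingers, y is the line along which they close (so a half turn about z gives the same grasp; the last joint's range is limited). The gripper opens to 85 mm and grips with 20 to 120 N. Pads are 22 mm wide; open, the fingers measure 114 mm over their backs; the gripper's body (76 mm by 85 mm) begins 54 mm behind the grasp point. The pads swing forward as they close: fully open they stand 13 mm farther back than shut.
Start: joints at [-1.233, 0.276, 1.505, -0, 1.361, -0.121], TCP at [0.255, -0.516, 0.248] pointing down, gripper open.
Joint ranges: [-2.89, 2.89], [-0.75, 2.08], [0.22, 2.7], [-1.18, 4.32], [0.11, 2.71], [-2.7, 2.7]. Speed limits (rad/s): [2.57, 2.57, 3.14, 3.14, 3.14, 3.14].

INTERFACE

Orientations are given as a unit quaternion [w, x, y, z].
In Python, from rig import manip gives the robot as it stands.
- The arm moves only by the tool move_arm, never from a script. Its argument "steps" is one flat list of numbers, 7 for each row, row after row: the turn, a rotation vector about the world's x, y, z normalised to -1 to 1, where 1 is 360 degrees, then the shift along the world's x, y, z normalised to -1 to 1, where 1 is 1 m, then the opening, from -1 (shut) to 1 (fully open). A call has exactly 10 rows; each row is the pose to reach, as a shift and turn from the pose commanded when the call began, turning the shorter way round; what a row does not reach only later rows make up. A row lasts 1/10 s, in which the tool goes at most 50 mm and 8.59 degrees, less where a joint would pass 70% of its speed; a pose out of reach is approached as far as the arm can. A call with a number of a shift or a turn outside -1 to 1 is refused whole. A call with a gripper value outside its range is refused whole. The fingers move at their own pace and stop on an object; "squeeze" is the grip in N (left out, the last holds). Time passes only in rows, so rows that repeat a pose let the fingers close, or fill a call up. It gives the time, the measured TCP pose, the force, the opening and the grip force at its end, in the units of the state.
- manip.get_state(): the state, without advancing time (a new reading comes with each control period).
- manip.get_image(name): name is "scene" or "top" or "wrist"; returns a dict with "pixels" (480x640x3 uint8, blue, green, red), "fx", "fy", "cx", "cy" (pixels), "R" (3x3) and "t" (3): a world point X has camera coordinates R X + t. Camera axes: x right, y down, z forward; pixel columns grow to the right and rows downward; lengths in m; the calibration is good to about 2 mm. A picture is of the moment at which its call begins. There is no depth.
- manip.sign_off(): hands the job in; it is judged then, once.
The state is a dict: "clock": time; "qpos": joint angles; "qd": joint speeds; "effort": joint torques, N m; "position": TCP position; "ee_rot": TCP orientation; "contact_force": force on the tool from outside, world axes, zero at the start; "moment": the same for the moment, N m; "width": finger opening in m; "gripper_force": force on a finger pad.
Only numpy, scipy, OpenCV 4.12 (cv2) and the standard library are available. Lean on these libraries where they do the work, as an engineer would, in place of code of your own. Each camera call takes 0.05 s, during which the arm holds its last target. There are 200 camera calls.

## Working session

There is one attempt and no reset: what is moved stays moved. The work goes in short steps, Python scripts to look and compute and a tool call to move; the robot and the scene stay as the last step left them, time stands still between calls to the robot, and variables do not carry over. Pictures are saved under pics/ and viewed, at most 14 in all, crops included, and the job is handed in when it is done.

Besides the shell and the picture viewer there is one more tool, called after "Call:" as a command line: name --argument value ..., lists and objects as JSON in quotes. move_arm: Moves the arm, as the interface text tells. Scaled input: -1 to 1 covers 1 m each way for a shift and 360 degrees each way for a turn. Its arguments: {"type":"object","properties":{"steps":{"type":"array"},"squeeze":{"type":"number"}},"required":["steps"]}

```bash
mkdir -p pics; ls
python3 - <<'E'
from rig import manip
import cv2,pickle
s=manip.get_state(); print(s)
for n in("scene","top"):
    d=manip.get_image(n); cv2.imwrite(f"pics/{n}0.png",d["pixels"]); pickle.dump(d,open(f"{n}0.pkl","wb")); print(n,d["R"],d["t"],d["fx"],d["cx"],d["cy"])
E
```

```text
pics
{'clock': 0.0, 'qpos': array([-1.23302094e+00,  2.76640709e-01,  1.50614440e+00,  2.81566786e-06,
        1.36070032e+00, -1.21006576e-01]), 'qd': array([ 8.95944028e-04, -1.25596197e-03,  5.00111661e-04,  1.23697485e-03,
       -4.85395050e-05,  2.13891695e-03]), 'effort': array([-1.96439418e-03, -4.16777444e+01, -2.45806396e+01, -1.35016335e-04,
        1.09456366e-02,  9.92377807e-06]), 'position': array([ 0.25446872, -0.51507081,  0.24740913]), 'ee_rot': array([-9.40980182e-04,  9.73804688e-01,  2.27384113e-01, -1.01004096e-04]), 'contact_force': array([ 0.04208637, -0.19431448, -0.04101045]), 'moment': array([-0.00875137, -0.06318876,  0.01318104]), 'gripper_force': 0.0, 'width': 0.08515174566457842}
scene [[-0.65120051  0.75890075 -0.00274727]
 [ 0.55607573  0.47468988 -0.68223845]
 [-0.51644717 -0.44580171 -0.73112458]] [ 0.32010098 -0.24970009  1.37847893] 602.7369820549159 312.9022786723921 247.70625108762454
top [[ 0.1372463  -0.99052793  0.00422683]
 [-0.96920468 -0.13517016 -0.20584295]
 [ 0.20446453  0.02415452 -0.97857591]] [-0.04186629  0.52458946  0.99358828] 521.1118184105907 317.87367376994285 239.57815823998547
```

View pics/scene0.png

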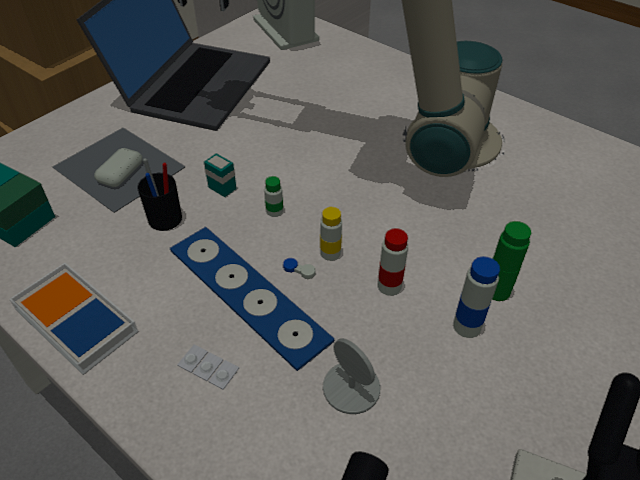

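View pics/top0.png

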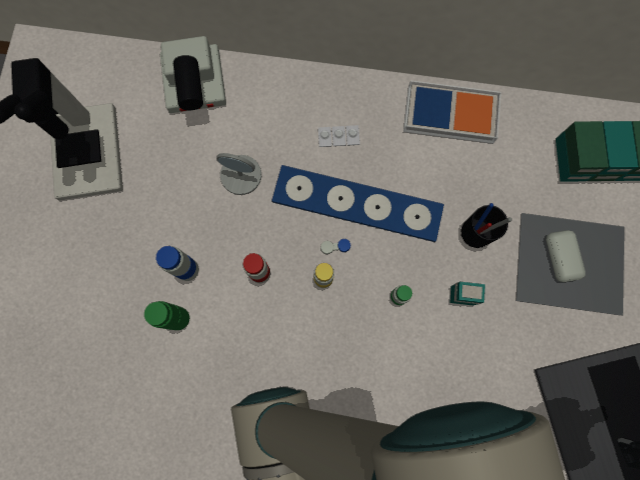

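Top view: the mirror is at (240,175), beside mark_4 at (299,188). The pen cup is at (485,227), beside mark_1 at (417,216). So xs→4, s→3, m→2, l→1.
Candidates (top view): xs has a small green cap at (402,294). The all-green look-alike at (165,315) is to be left. L has a blue cap at (172,261), and the blue lens case at (344,245) and the strip are also blue. M is red (256,267), with red pens in the cup. S is yellow (323,274). The carton is at (468,293).

```bash
cat > h.py <<'E'
import numpy as np,cv2,pickle
HUE={'g':(50,75),'y':(22,33),'r':(-6,6),'b':(105,118)}
def ray(d,u,v):
    R=np.array(d["R"]);t=np.array(d["t"])
    return -R.T@t, R.T@np.array([(u-d["cx"])/d["fx"],(v-d["cy"])/d["fy"],1])
def onz(d,u,v,z):
    c,r=ray(d,u,v); return c+r*(z-c[2])/r[2]
def tri(d1,p1,d2,p2):
    A=[];b=[]
    for d,p in((d1,p1),(d2,p2)):
        c,r=ray(d,*p); r=r/np.linalg.norm(r); M=np.eye(3)-np.outer(r,r); A.append(M);b.append(M@c)
    return np.linalg.lstsq(np.vstack(A),np.hstack(b),rcond=None)[0]
def proj(d,X):
    c=np.array(d["R"])@X+np.array(d["t"]); return c[0]/c[2]*d["fx"]+d["cx"],c[1]/c[2]*d["fy"]+d["cy"]
def blobs(d,k,amin=60,sat=110,vmin=40):
    h=cv2.cvtColor(d["pixels"],cv2.COLOR_BGR2HSV).astype(int); a,b=HUE[k]
    H=np.where(h[...,0]>150,h[...,0]-180,h[...,0]) if a<0 else h[...,0]
    m=((H>=a)&(H<=b)&(h[...,1]>sat)&(h[...,2]>vmin)).astype(np.uint8)
    n,l,s,c=cv2.connectedComponentsWithStats(m)
    return [(c[i].round(1),s[i].tolist()) for i in range(1,n) if s[i,4]>=amin]
def marks(d):
    # white discs with strip: contours of non-blue holes inside the blue strip
    h=cv2.cvtColor(d["pixels"],cv2.COLOR_BGR2HSV); m=cv2.inRange(h,(100,130,40),(125,255,255))
    cs,hi=cv2.findContours(m,cv2.RETR_CCOMP,cv2.CHAIN_APPROX_NONE)
    out=[]
    for c,q in zip(cs,hi[0]):
        if q[3]>=0 and cv2.contourArea(c)>150: out.append(cv2.fitEllipse(c)[0])
    return out
E
python3 - <<'E'
from h import *
S,T=[pickle.load(open(n+"0.pkl","rb")) for n in("scene","top")]
for d in(S,T):
    print([onz(d,*p,.01).round(4).tolist() for p in marks(d)])
for k in HUE:
    print(k,'S',[(c.tolist(),s) for c,s in blobs(S,k)]); print('  T',[(c.tolist(),s) for c,s in blobs(T,k)])
E
```

```text
[[0.6419, 0.0895, 0.01], [0.6317, -0.0012, 0.01], [0.6228, -0.0817, 0.01], [0.6134, -0.1675, 0.01]]
[[0.6133, -0.1695, 0.01], [0.6226, -0.0834, 0.01], [0.6314, -0.0034, 0.01], [0.6412, 0.0875, 0.01]]
g S [([15.2, 189.9], [0, 174, 40, 38, 758]), ([272.5, 183.9], [266, 177, 14, 16, 183]), ([274.0, 206.7], [266, 200, 17, 12, 127]), ([510.6, 256.4], [493, 222, 38, 79, 1707])]
  T [([589.9, 144.9], [574, 123, 34, 45, 797]), ([637.0, 138.6], [633, 122, 7, 45, 136]), ([403.8, 292.9], [397, 286, 15, 15, 178]), ([165.8, 315.7], [145, 302, 44, 28, 922])]
y S [([331.3, 216.0], [322, 207, 19, 20, 309]), ([330.1, 246.1], [320, 236, 22, 18, 255])]
  T [([323.7, 271.5], [315, 263, 18, 18, 250])]
r S [([164.9, 177.9], [162, 163, 7, 31, 129]), ([395.7, 239.4], [385, 228, 23, 23, 424]), ([390.5, 277.3], [379, 265, 26, 22, 367])]
  T [([483.9, 227.6], [477, 223, 15, 11, 67]), ([253.1, 263.3], [243, 253, 21, 21, 335]), ([262.5, 276.8], [251, 267, 19, 15, 68])]
b S [([136.7, 37.9], [84, 0, 106, 98, 5874]), ([150.7, 184.3], [145, 173, 12, 24, 107]), ([253.9, 299.2], [170, 227, 164, 142, 4867]), ([484.4, 269.9], [471, 257, 29, 27, 617]), ([289.7, 264.4], [283, 258, 15, 14, 154]), ([87.0, 327.0], [51, 299, 73, 58, 2094]), ([470.3, 315.3], [456, 298, 34, 30, 554])]
  T [([432.2, 107.5], [413, 87, 39, 42, 1328]), ([357.6, 203.3], [272, 166, 172, 76, 3975]), ([483.2, 216.4], [474, 203, 19, 27, 108]), ([343.7, 245.0], [338, 239, 12, 13, 122]), ([167.8, 257.2], [156, 246, 25, 23, 433]), ([188.8, 270.6], [176, 257, 20, 22, 145])]
```

Run:
```python
from h import *
S,T=[pickle.load(open(n+"0.pkl","rb")) for n in("scene","top")]
P={'xs':((272.5,183.9),(403.8,292.9),.08),'s':((331.3,216),(323.7,271.5),.105),'m':((395.7,239.4),(253.1,263.3),.13),'l':((484.4,269.9),(167.8,257.2),.155)}
for k,(a,b,h) in P.items():
    print(k,tri(S,a,T,b).round(4),onz(S,*a,h-.006).round(4),onz(T,*b,h-.003).round(4))
print('carton',onz(T,469,288,.07).round(3), onz(T,344,245,.012).round(3),onz(T,328,248,.012).round(3),'lookalike',onz(T,158,315,.15).round(3),'mirror',onz(T,240,175,0).round(3),onz(T,485,227,.1).round(3))
c=T["pixels"][230:330,130:500]; cv2.imwrite("pics/crop0.png",cv2.resize(c,None,fx=2.1,fy=2.1,interpolation=cv2.INTER_CUBIC))
```

```text
xs [ 0.4398 -0.1485  0.0704] [ 0.4423 -0.1445  0.074 ] [ 0.4395 -0.1483  0.077 ]
s [0.456  0.0112 0.096 ] [0.4578 0.0142 0.099 ] [0.4558 0.0102 0.102 ]
m [0.4497 0.1433 0.1204] [0.4522 0.1458 0.124 ] [0.4492 0.1416 0.127 ]
l [0.4359 0.2951 0.1452] [0.4388 0.2967 0.149 ] [0.4354 0.2923 0.152 ]
carton [ 0.467 -0.274  0.07 ] [ 0.53  -0.024  0.012] [0.519 0.008 0.012] lookalike [0.331 0.29  0.15 ] mirror [0.656 0.219 0.   ] [ 0.585 -0.287  0.1  ]
```

View pics/crop0.png

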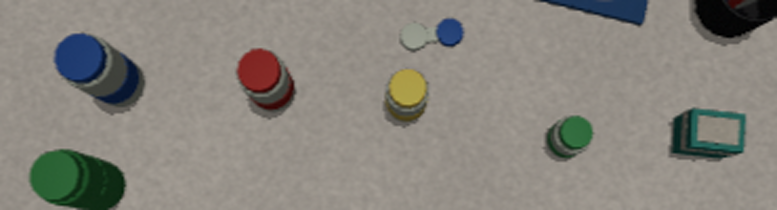

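The crop confirms the choices: green cap xs, yellow s, red m and blue-cap/white-body L. The all-green bottle is the look-alike, and the carton stands well clear. I'll move above xs with the jaws closing across the row (yaw +57.4°).

Call:
move_arm --steps '[0,0,0.159,0.185,0.369,0,0.65,0,0,0.159,0.185,0.369,0,0.65,0,0,0.159,0.185,0.369,0,0.65,0,0,0.159,0.185,0.369,0,0.65,0,0,0.159,0.185,0.369,0,0.65,0,0,0.159,0.185,0.369,0,0.65,0,0,0.159,0.185,0.369,0,0.65,0,0,0.159,0.185,0.369,0,0.65,0,0,0.159,0.185,0.369,0,0.65,0,0,0.159,0.185,0.369,0,0.65]' --squeeze 25

```text
clock: 1.1
position: [0.44, -0.145, 0.2481]
ee_rot: [-0.0, 0.745, 0.668, -0.0]
contact_force: [0.2, -0.8, -1.1]
width: 0.0703
gripper_force: 0.0
```

Run:
```python
from h import *
from rig import manip
s=manip.get_state(); print(s["position"],s["ee_rot"],s["width"],s["clock"])
d=manip.get_image("wrist"); cv2.imwrite("pics/w1.png",d["pixels"])
print('g',[(c,s,onz(d,*c,.08).round(4)) for c,s in blobs(d,'g',200)])
```

```text
[ 0.43997648 -0.14495205  0.24807197] [-2.22638670e-04  7.44551534e-01  6.67564937e-01 -1.38319005e-04] 0.0703475606117667 1.1
g [(array([319.1, 223.3]), [303, 206, 33, 35, 923], array([ 0.4405, -0.1457,  0.08  ]))]
```

View pics/w1.png

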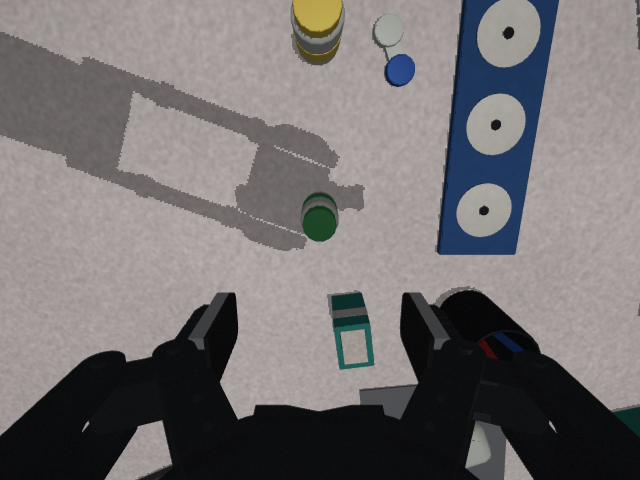

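Wrist view: xs cap at (319,223) → (0.4405,-0.146), mark_1 at (484,210), and the carton is clear at (352,330). The estimate agrees, so I'll descend and grip.

Call:
move_arm --steps '[0,0,0,0,0.001,-0.045,0.65,0,0,0,0,0.001,-0.09,0.65,0,0,0,0,0.001,-0.135,0.65,0,0,0,0,0.001,-0.17,0.65,0,0,0,0,0.001,-0.195,0.65,0,0,0,0,0.001,-0.206,0.65,0,0,0,0,0.001,-0.206,0.65,0,0,0,0,0.001,-0.206,-0.5,0,0,0,0,0.001,-0.206,-0.5,0,0,0,0,0.001,-0.206,-0.5]' --squeeze 25

```text
clock: 2.15
position: [0.4406, -0.1463, 0.0438]
ee_rot: [0.002, 0.746, 0.666, 0.0]
contact_force: [-1.2, -0.7, 2.5]
width: 0.0354
gripper_force: 24.8
```

Call:
move_arm --steps '[0,0,0,0,0,0,-0.5,0,0,0,0,0,0,-0.5,0,0,0,0,0,0,-0.5,0,0,0,0,0,0.01,-0.5,0,0,0,0,0,0.03,-0.5,0,0,0,0,0,0.06,-0.5,0,0,0,0,0,0.1,-0.5,0,0,0,0,0,0.13,-0.5,0,0,0,0,0,0.13,-0.5,0,0,0,0,0,0.13,-0.5]' --squeeze 25

```text
clock: 3.15
position: [0.4396, -0.1453, 0.173]
ee_rot: [0.001, 0.746, 0.666, 0.0]
contact_force: [0.1, 0.0, -1.1]
width: 0.0353
gripper_force: 25.4
```

Run:
```python
from h import *
from rig import manip
s=manip.get_state(); print(s["position"],s["width"],s["gripper_force"],s["contact_force"],s["clock"])
d=manip.get_image("wrist"); cv2.imwrite("pics/w2.png",d["pixels"])
z=s["position"][2]-.042+.08
print('g',[(c,st,onz(d,*c,z).round(4)) for c,st in blobs(d,'g',200)])
print([(np.round(p),onz(d,*p,.01).round(4)) for p in marks(d)])
```

```text
[ 0.43959836 -0.14531534  0.17301656] 0.03531734991235534 25.35413824254647 [ 0.08633806  0.03772029 -1.10168597] 3.15
g [(array([318.2, 275. ]), [277, 259, 84, 51, 1296], array([ 0.4437, -0.1082,  0.211 ])), (array([319., 367.]), [272, 319, 95, 92, 6985], array([ 0.4406, -0.1376,  0.211 ]))]
[(array([523., 226.]), array([ 0.6144, -0.1676,  0.01  ])), (array([542., 119.]), array([ 0.6239, -0.0812,  0.01  ]))]
```

View pics/w2.png

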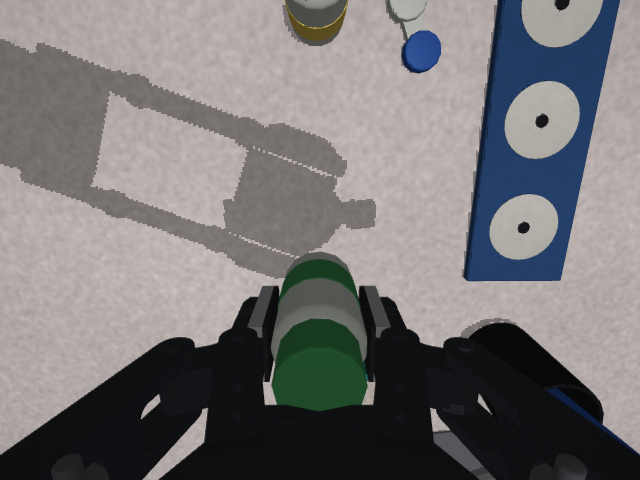

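xs is held (width 35 mm), and the wrist rays to mark_1 and mark_2 agree with the earlier ones to 1–2 mm. Next I'll carry it to mark_4 (0.6416, 0.0885).

Call:
move_arm --steps '[0,0,0,0.02,0.023,0,-0.5,0,0,0,0.046,0.053,0,-0.5,0,0,0,0.076,0.088,0,-0.5,0,0,0,0.106,0.123,0,-0.5,0,0,0,0.136,0.158,0,-0.5,0,0,0,0.164,0.191,0,-0.5,0,0,0,0.186,0.217,0,-0.5,0,0,0,0.2015,0.2345,0,-0.5,0,0,0,0.2015,0.2345,-0.03,-0.5,0,0,0,0.2015,0.2345,-0.06,-0.5]'

```text
clock: 4.2
position: [0.6409, 0.09, 0.1098]
ee_rot: [-0.001, 0.745, 0.667, -0.001]
contact_force: [-0.8, 0.5, -0.9]
width: 0.0353
gripper_force: 25.4
```

Call:
move_arm --steps '[0,0,0,0,0,-0.02,-0.5,0,0,0,0,0,-0.035,-0.5,0,0,0,0,0,-0.045,-0.5,0,0,0,0,0,-0.052,-0.5,0,0,0,0,0,-0.056,-0.5,0,0,0,0,0,-0.058,-0.5,0,0,0,0,0,-0.059,-0.5,0,0,0,0,0,-0.059,-0.5,0,0,0,0,0,-0.059,-0.5,0,0,0,0,0,-0.059,-0.5]'

```text
clock: 5.2
position: [0.6416, 0.0889, 0.0539]
ee_rot: [0.0, 0.746, 0.666, 0.0]
contact_force: [-0.0, 0.7, 0.7]
width: 0.0352
gripper_force: 25.5
```

The weight has come off the wrist, so the bottle is standing. Release and go up.

Call:
move_arm --steps '[0,0,0,0,0,0,0.1,0,0,0,0,0,0,0.4,0,0,0,0,0,0,0.65,0,0,0,0,0,0,0.65,0,0,0,0,0,0.02,0.65,0,0,0,0,0,0.05,0.65,0,0,0,0,0,0.09,0.65,0,0,0,0,0,0.135,0.65,0,0,0,0,0,0.18,0.65,0,0,0,0,0,0.197,0.65]'

```text
clock: 6.2
position: [0.6431, 0.0891, 0.2561]
ee_rot: [0.003, 0.746, 0.666, 0.003]
contact_force: [-0.3, -0.6, -0.1]
width: 0.0707
gripper_force: 0.0
```

Call:
move_arm --steps '[0,0,0,-0.185,-0.077,0,0.65,0,0,0,-0.185,-0.077,0,0.65,0,0,0,-0.185,-0.077,0,0.65,0,0,0,-0.185,-0.077,0,0.65,0,0,0,-0.185,-0.077,0,0.65,0,0,0,-0.185,-0.077,0,0.65,0,0,0,-0.185,-0.077,0,0.65,0,0,0,-0.185,-0.077,0,0.65,0,0,0,-0.185,-0.077,0,0.65,0,0,0,-0.185,-0.077,0,0.65]'

```text
clock: 7.2
position: [0.4569, 0.0122, 0.25]
ee_rot: [-0.0, 0.746, 0.666, -0.0]
contact_force: [0.3, -0.2, -0.4]
width: 0.0701
gripper_force: 0.0
```

```bash
cat >> h.py <<'E'
def look(k,h,tag):
    from rig import manip
    s=manip.get_state(); print(s["position"].round(4),s["width"].round(4),s["clock"])
    for n in("wrist","top","scene"):
        d=manip.get_image(n); cv2.imwrite(f"pics/{n}_{tag}.png",d["pixels"])
        for kk,hh in zip(k,h): print(n,kk,[(c.tolist(),st[2:],onz(d,*c,hh-.004).round(4).tolist()) for c,st in blobs(d,kk,120)])
        if n!="top": print('marks',[onz(d,*p,.01).round(4).tolist() for p in marks(d)])
E
python3 -c "
from h import *
look('yg',(.105,.09),'3')"
```

```text
Traceback (most recent call last):
  File "h.py", line 31, in look
    s=manip.get_state(); print(s["position"].round(4),s["width"].round(4),s["clock"])
                                                      ^^^^^^^^^^^^^^^^
AttributeError: 'float' object has no attribute 'round'
```

```bash
sed -i 's/s\["width"\].round(4)/s["width"]/' h.py; python3 -c "
from h import *
look('yg',(.105,.09),'3')"
```

```text
[0.4569 0.0122 0.25  ] 0.07008178381086161 7.2
wrist y [([317.7, 195.0], [38, 17, 181], [0.4594, 0.0394, 0.101]), ([317.6, 228.0], [42, 44, 1413], [0.4563, 0.0125, 0.101])]
wrist g [([541.0, 104.0], [50, 40, 1587], [0.6399, 0.0881, 0.086]), ([493.3, 110.6], [27, 41, 435], [0.6032, 0.0874, 0.086])]
marks [[0.6237, -0.0822, 0.01], [0.6326, -0.0016, 0.01]]
top y []
top g [([166.3, 315.8], [44, 28, 956], [0.3335, 0.2935, 0.086])]
scene y [([331.2, 216.2], [19, 19, 302], [0.4599, 0.0156, 0.101]), ([330.2, 246.2], [22, 18, 251], [0.5169, 0.0603, 0.101])]
scene g [([15.2, 189.9], [40, 38, 761], [0.7782, -0.4908, 0.086]), ([510.5, 256.5], [39, 79, 1748], [0.3273, 0.2974, 0.086]), ([293.3, 307.1], [18, 21, 308], [0.6441, 0.0908, 0.086]), ([294.3, 331.8], [22, 13, 163], [0.6779, 0.1232, 0.086])]
marks [[0.6316, -0.0012, 0.01], [0.6229, -0.0816, 0.01], [0.6134, -0.1675, 0.01]]
```

View pics/wrist_3.png

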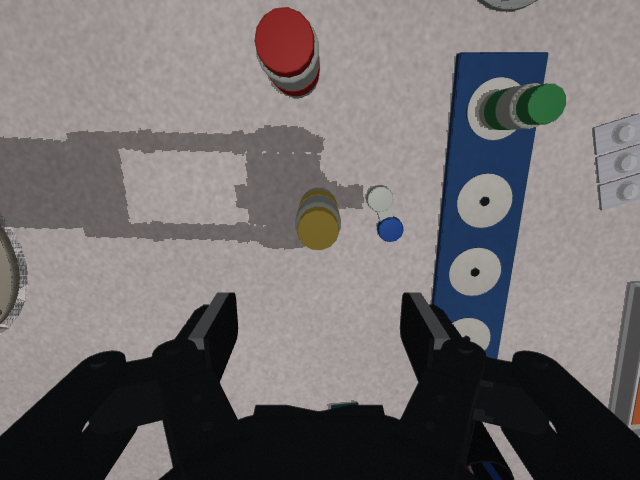

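xs stands on mark_4 (cap at (541,104) → (0.640,0.088)). The s cap at (318,228) → (0.4563,0.0125). Grip s.

Call:
move_arm --steps '[0,0,0,0,0.001,-0.045,0.65,0,0,0,0,0.001,-0.09,0.65,0,0,0,0,0.001,-0.13,0.65,0,0,0,0,0.001,-0.16,0.65,0,0,0,0,0.001,-0.18,0.65,0,0,0,0,0.001,-0.188,0.65,0,0,0,0,0.001,-0.188,0.65,0,0,0,0,0.001,-0.188,-0.4,0,0,0,0,0.001,-0.188,-0.4,0,0,0,0,0.001,-0.188,-0.4]' --squeeze 28

```text
clock: 8.35
position: [0.457, 0.0128, 0.0636]
ee_rot: [0.001, 0.746, 0.666, 0.001]
contact_force: [-0.5, 0.1, 4.7]
width: 0.0392
gripper_force: 29.0
```

Call:
move_arm --steps '[0,0,0,0,0,0,-0.4,0,0,0,0,0,0,-0.4,0,0,0,0,0,0,-0.4,0,0,0,0,0,0.01,-0.4,0,0,0,0,0,0.03,-0.4,0,0,0,0,0,0.06,-0.4,0,0,0,0,0,0.1,-0.4,0,0,0,0,0,0.13,-0.4,0,0,0,0,0,0.13,-0.4,0,0,0,0,0,0.13,-0.4]'

```text
clock: 9.35
position: [0.456, 0.013, 0.1929]
ee_rot: [0.001, 0.746, 0.666, 0.0]
contact_force: [-0.0, 0.9, -2.9]
width: 0.0392
gripper_force: 28.9
```

Call:
move_arm --steps '[0,0,0,0.02,-0.002,0,-0.4,0,0,0,0.05,-0.004,0,-0.4,0,0,0,0.085,-0.007,0,-0.4,0,0,0,0.12,-0.01,0,-0.4,0,0,0,0.15,-0.0125,0,-0.4,0,0,0,0.168,-0.014,0,-0.4,0,0,0,0.1755,-0.0145,0,-0.4,0,0,0,0.1755,-0.0145,-0.02,-0.4,0,0,0,0.1755,-0.0145,-0.05,-0.4,0,0,0,0.1755,-0.0145,-0.075,-0.4]'

```text
clock: 10.35
position: [0.6294, -0.0013, 0.1148]
ee_rot: [-0.002, 0.746, 0.666, -0.001]
contact_force: [-0.7, 0.7, -1.6]
width: 0.0389
gripper_force: 28.9
```

Call:
move_arm --steps '[0,0,0,0,0,-0.018,-0.4,0,0,0,0,0,-0.03,-0.4,0,0,0,0,0,-0.037,-0.4,0,0,0,0,0,-0.041,-0.4,0,0,0,0,0,-0.043,-0.4,0,0,0,0,0,-0.044,-0.4,0,0,0,0,0,-0.044,-0.4,0,0,0,0,0,-0.044,-0.4,0,0,0,0,0,-0.044,-0.4,0,0,0,0,0,-0.044,-0.4]'

```text
clock: 11.35
position: [0.6319, -0.0016, 0.0737]
ee_rot: [0.0, 0.746, 0.666, 0.0]
contact_force: [0.1, -0.1, -0.0]
width: 0.0388
gripper_force: 28.9
```

Call:
move_arm --steps '[0,0,0,0,0,0,0.1,0,0,0,0,0,0,0.4,0,0,0,0,0,0,0.65,0,0,0,0,0,0,0.65,0,0,0,0,0,0.02,0.65,0,0,0,0,0,0.05,0.65,0,0,0,0,0,0.09,0.65,0,0,0,0,0,0.135,0.65,0,0,0,0,0,0.18,0.65,0,0,0,0,0,0.197,0.65]'

```text
clock: 12.35
position: [0.6335, -0.0018, 0.276]
ee_rot: [0.003, 0.746, 0.666, 0.003]
contact_force: [0.0, -1.0, -0.2]
width: 0.0703
gripper_force: 0.0
```

Call:
move_arm --steps '[0,0,0,-0.182,0.145,0,0.65,0,0,0,-0.182,0.145,0,0.65,0,0,0,-0.182,0.145,0,0.65,0,0,0,-0.182,0.145,0,0.65,0,0,0,-0.182,0.145,0,0.65,0,0,0,-0.182,0.145,0,0.65,0,0,0,-0.182,0.145,0,0.65,0,0,0,-0.182,0.145,0,0.65,0,0,0,-0.182,0.145,0,0.65,0,0,0,-0.182,0.145,0,0.65]'

```text
clock: 13.35
position: [0.4505, 0.1428, 0.27]
ee_rot: [-0.0, 0.746, 0.666, -0.0]
contact_force: [1.0, -0.2, 0.1]
width: 0.0704
gripper_force: 0.0
```

```bash
python3 -c "
from h import *
look('ry',(.13,.115),'4')"
```

```text
[0.4505 0.1428 0.27  ] 0.07039942127246288 13.35
wrist r [([317.4, 189.9], [41, 20, 223], [0.4535, 0.1749, 0.126]), ([317.5, 227.6], [47, 50, 1811], [0.45, 0.1448, 0.126])]
wrist y [([484.2, 308.1], [43, 37, 638], [0.5913, 0.0481, 0.111]), ([521.2, 343.8], [44, 32, 812], [0.6267, 0.0064, 0.111])]
marks []
top r [([255.7, 263.5], [14, 21, 240], [0.4497, 0.1369, 0.126])]
top y [([343.1, 184.1], [17, 19, 253], [0.6296, -0.0041, 0.111])]
scene r [([165.0, 178.0], [7, 31, 132], [0.599, -0.2609, 0.126]), ([395.7, 239.6], [23, 22, 419], [0.4543, 0.147, 0.126]), ([390.5, 277.3], [26, 22, 370], [0.5256, 0.1877, 0.126])]
scene y [([255.6, 264.6], [21, 22, 377], [0.6335, 0.0007, 0.111]), ([259.0, 295.6], [25, 21, 277], [0.6756, 0.0492, 0.111])]
marks [[0.6134, -0.1675, 0.01]]
```

s stands well centred (0.630–0.633, -0.002). The m cap is at (317.5,228) in the wrist view → (0.450,0.1445). Grip m.

Call:
move_arm --steps '[0,0,0,0,0.001,-0.045,0.65,0,0,0,0,0.001,-0.09,0.65,0,0,0,0,0.001,-0.13,0.65,0,0,0,0,0.001,-0.155,0.65,0,0,0,0,0.001,-0.175,0.65,0,0,0,0,0.001,-0.183,0.65,0,0,0,0,0.001,-0.183,0.65,0,0,0,0,0.001,-0.183,-0.3,0,0,0,0,0.001,-0.183,-0.3,0,0,0,0,0.001,-0.183,-0.3]' --squeeze 32

```text
clock: 14.5
position: [0.4505, 0.1446, 0.0886]
ee_rot: [0.001, 0.746, 0.666, 0.001]
contact_force: [0.2, 0.6, 4.1]
width: 0.0428
gripper_force: 32.7
```

Call:
move_arm --steps '[0,0,0,0,0,0,-0.3,0,0,0,0,0,0,-0.3,0,0,0,0,0,0,-0.3,0,0,0,0,0,0.01,-0.3,0,0,0,0,0,0.03,-0.3,0,0,0,0,0,0.06,-0.3,0,0,0,0,0,0.1,-0.3,0,0,0,0,0,0.13,-0.3,0,0,0,0,0,0.145,-0.3,0,0,0,0,0,0.15,-0.3]'

```text
clock: 15.5
position: [0.4504, 0.1446, 0.2397]
ee_rot: [0.001, 0.746, 0.666, 0.002]
contact_force: [0.0, 0.7, -1.6]
width: 0.0427
gripper_force: 33.3
```

Call:
move_arm --steps '[0,0,0,0.013,-0.017,0,-0.3,0,0,0,0.032,-0.042,0,-0.3,0,0,0,0.055,-0.072,0,-0.3,0,0,0,0.08,-0.104,0,-0.3,0,0,0,0.105,-0.136,0,-0.3,0,0,0,0.13,-0.168,0,-0.3,0,0,0,0.15,-0.196,0,-0.3,0,0,0,0.166,-0.216,0,-0.3,0,0,0,0.173,-0.2265,0,-0.3,0,0,0,0.173,-0.2265,0,-0.3]'

```text
clock: 16.5
position: [0.6227, -0.0831, 0.2359]
ee_rot: [-0.001, 0.746, 0.665, -0.001]
contact_force: [-0.7, 0.3, -1.6]
width: 0.0427
gripper_force: 33.2
```

Call:
move_arm --steps '[0,0,0,0,0,-0.025,-0.3,0,0,0,0,0,-0.055,-0.3,0,0,0,0,0,-0.085,-0.3,0,0,0,0,0,-0.108,-0.3,0,0,0,0,0,-0.122,-0.3,0,0,0,0,0,-0.13,-0.3,0,0,0,0,0,-0.135,-0.3,0,0,0,0,0,-0.138,-0.3,0,0,0,0,0,-0.139,-0.3,0,0,0,0,0,-0.139,-0.3]'

```text
clock: 17.5
position: [0.623, -0.0821, 0.099]
ee_rot: [0.0, 0.746, 0.666, 0.0]
contact_force: [0.1, -0.2, -1.9]
width: 0.0426
gripper_force: 33.2
```

Call:
move_arm --steps '[0,0,0,0,0,0,-0.3,0,0,0,0,0,0,0.1,0,0,0,0,0,0,0.4,0,0,0,0,0,0,0.65,0,0,0,0,0,0,0.65,0,0,0,0,0,0.02,0.65,0,0,0,0,0,0.05,0.65,0,0,0,0,0,0.09,0.65,0,0,0,0,0,0.135,0.65,0,0,0,0,0,0.182,0.65]'

```text
clock: 18.5
position: [0.6222, -0.0819, 0.2816]
ee_rot: [-0.0, 0.746, 0.666, -0.0]
contact_force: [1.6, -1.3, 0.3]
width: 0.0705
gripper_force: 0.0
```

Call:
move_arm --steps '[0,0,0,0,0.377,0.02,0.65,0,0,0,0,0.377,0.02,0.65,0,0,0,0,0.377,0.02,0.65,0,0,0,-0.187,0.377,0.02,0.65,0,0,0,-0.187,0.377,0.02,0.65,0,0,0,-0.187,0.377,0.02,0.65,0,0,0,-0.187,0.377,0.02,0.65,0,0,0,-0.187,0.377,0.02,0.65,0,0,0,-0.187,0.377,0.02,0.65,0,0,0,-0.187,0.377,0.02,0.65]'

```text
clock: 19.5
position: [0.4318, 0.2987, 0.3011]
ee_rot: [-0.001, 0.744, 0.668, 0.001]
contact_force: [0.7, 0.0, 1.2]
width: 0.0704
gripper_force: 0.0
```

```bash
python3 -c "
from h import *
look('brg',(.155,.14,.155),'5')"
```

```text
[0.4318 0.2987 0.3011] 0.07043583647960182 19.5
wrist b [([322.0, 189.7], [42, 20, 234], [0.4379, 0.33, 0.151]), ([324.2, 230.8], [51, 53, 2069], [0.4362, 0.2962, 0.151]), ([491.1, 313.4], [69, 48, 1744], [0.5751, 0.2051, 0.151])]
wrist r [([630.0, 103.3], [11, 14, 132], [0.6841, 0.3692, 0.136]), ([634.2, 129.5], [11, 13, 120], [0.6903, 0.3489, 0.136]), ([482.7, 454.9], [41, 38, 831], [0.5791, 0.0265, 0.136])]
wrist g [([217.2, 229.5], [84, 79, 4101], [0.349, 0.3067, 0.151]), ([491.7, 338.3], [30, 25, 319], [0.5764, 0.1797, 0.151])]
marks []
top b [([432.2, 107.6], [39, 42, 1327], [0.7931, -0.1542, 0.151]), ([358.2, 205.2], [172, 76, 3620], [0.5799, -0.0366, 0.151]), ([343.7, 245.0], [12, 13, 122], [0.5017, -0.0195, 0.151]), ([168.0, 257.3], [24, 23, 421], [0.4354, 0.2922, 0.151]), ([188.8, 270.7], [20, 22, 140], [0.4165, 0.2504, 0.151])]
top r [([385.1, 190.0], [20, 21, 330], [0.6208, -0.084, 0.136])]
top g [([591.3, 145.8], [34, 45, 709], [0.7572, -0.4609, 0.151]), ([298.3, 177.0], [14, 15, 175], [0.6186, 0.081, 0.151]), ([166.3, 315.7], [44, 29, 963], [0.3322, 0.2747, 0.151])]
scene b [([136.7, 37.8], [106, 98, 5901], [0.3342, -0.6719, 0.151]), ([253.7, 306.2], [164, 142, 3614], [0.7155, 0.0811, 0.151]), ([484.4, 270.0], [28, 27, 612], [0.4408, 0.2974, 0.151]), ([289.7, 264.4], [15, 14, 154], [0.6229, 0.0668, 0.151]), ([87.0, 327.0], [73, 58, 2095], [0.8922, -0.0697, 0.151]), ([470.2, 315.4], [34, 30, 551], [0.5287, 0.3248, 0.151])]
scene r [([165.0, 178.0], [7, 31, 132], [0.6054, -0.2504, 0.136]), ([223.6, 228.0], [24, 23, 427], [0.6248, -0.0787, 0.136]), ([229.6, 266.2], [26, 23, 368], [0.6767, -0.0108, 0.136])]
scene g [([15.2, 189.9], [40, 38, 760], [0.8025, -0.4061, 0.151]), ([510.5, 256.5], [38, 80, 1778], [0.3905, 0.314, 0.151]), ([293.4, 307.0], [18, 21, 305], [0.6797, 0.1253, 0.151]), ([294.2, 331.9], [22, 13, 163], [0.711, 0.1549, 0.151])]
marks []
```

View pics/wrist_5.png

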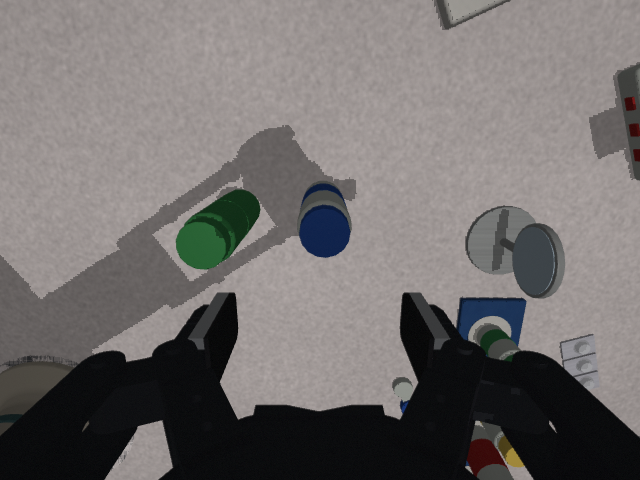

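m stands on mark_2 (two-view mean (0.623,-0.0815)). Here the L cap is at (324,231) → (0.436,0.296), and the green look-alike at (200,245) is about 100 mm away, clear of the fingers. Grip L.

Call:
move_arm --steps '[0,0,0,0,0.001,0,0.65,0,0,0,0,0.001,-0.045,0.65,0,0,0,0,0.001,-0.09,0.65,0,0,0,0,0.001,-0.13,0.65,0,0,0,0,0.001,-0.16,0.65,0,0,0,0,0.001,-0.18,0.65,0,0,0,0,0.001,-0.188,0.65,0,0,0,0,0.001,-0.188,0.65,0,0,0,0,0.001,-0.188,-0.2,0,0,0,0,0.001,-0.188,-0.2]' --squeeze 40

```text
clock: 20.65
position: [0.4367, 0.2963, 0.1139]
ee_rot: [0.0, 0.746, 0.666, 0.001]
contact_force: [0.4, 0.2, -1.9]
width: 0.047
gripper_force: 41.2
```

Call:
move_arm --steps '[0,0,0,0,0,0,-0.2,0,0,0,0,0,0,-0.2,0,0,0,0,0,0,-0.2,0,0,0,0,0,0.01,-0.2,0,0,0,0,0,0.03,-0.2,0,0,0,0,0,0.06,-0.2,0,0,0,0,0,0.1,-0.2,0,0,0,0,0,0.135,-0.2,0,0,0,0,0,0.155,-0.2,0,0,0,0,0,0.165,-0.2]'

```text
clock: 21.65
position: [0.436, 0.2963, 0.2797]
ee_rot: [0.0, 0.746, 0.666, 0.002]
contact_force: [-0.5, -0.1, -3.7]
width: 0.047
gripper_force: 42.2
```

Call:
move_arm --steps '[0,0,0,0.004,-0.01,0,-0.2,0,0,0,0.012,-0.03,0,-0.2,0,0,0,0.023,-0.06,0,-0.2,0,0,0,0.036,-0.095,0,-0.2,0,0,0,0.05,-0.131,0,-0.2,0,0,0,0.064,-0.167,0,-0.2,0,0,0,0.078,-0.203,0,-0.2,0,0,0,0.092,-0.239,0,-0.2,0,0,0,0.106,-0.275,0,-0.2,0,0,0,0.12,-0.311,0,-0.2]'

```text
clock: 22.65
position: [0.5547, -0.0173, 0.275]
ee_rot: [-0.002, 0.746, 0.666, -0.002]
contact_force: [0.2, 0.5, -3.2]
width: 0.0471
gripper_force: 42.1
```

Call:
move_arm --steps '[0,0,0,0.013,-0.034,0,-0.2,0,0,0,0.026,-0.068,0,-0.2,0,0,0,0.038,-0.1,0,-0.2,0,0,0,0.048,-0.126,0,-0.2,0,0,0,0.055,-0.143,0,-0.2,0,0,0,0.058,-0.152,0,-0.2,0,0,0,0.058,-0.1525,0,-0.2,0,0,0,0.058,-0.1525,0,-0.2,0,0,0,0.058,-0.1525,-0.02,-0.2,0,0,0,0.058,-0.1525,-0.045,-0.2]'

```text
clock: 23.65
position: [0.6141, -0.1662, 0.2337]
ee_rot: [0.002, 0.745, 0.667, 0.001]
contact_force: [-0.8, -0.5, -3.7]
width: 0.0467
gripper_force: 42.2
```

Call:
move_arm --steps '[0,0,0,0,0,-0.025,-0.2,0,0,0,0,0,-0.05,-0.2,0,0,0,0,0,-0.072,-0.2,0,0,0,0,0,-0.088,-0.2,0,0,0,0,0,-0.098,-0.2,0,0,0,0,0,-0.104,-0.2,0,0,0,0,0,-0.107,-0.2,0,0,0,0,0,-0.109,-0.2,0,0,0,0,0,-0.109,-0.2,0,0,0,0,0,-0.109,-0.2]'

```text
clock: 24.65
position: [0.614, -0.1677, 0.124]
ee_rot: [0.001, 0.746, 0.666, 0.0]
contact_force: [0.5, -0.1, -2.4]
width: 0.0472
gripper_force: 42.2
```

Call:
move_arm --steps '[0,0,0,0,0,0,-0.2,0,0,0,0,0,-0.0005,0.1,0,0,0,0,0,-0.0005,0.4,0,0,0,0,0,0,0.65,0,0,0,0,0,0,0.65,0,0,0,0,0,0.02,0.65,0,0,0,0,0,0.05,0.65,0,0,0,0,0,0.09,0.65,0,0,0,0,0,0.135,0.65,0,0,0,0,0,0.177,0.65]'

```text
clock: 25.65
position: [0.6136, -0.1675, 0.3023]
ee_rot: [0.0, 0.746, 0.666, 0.0]
contact_force: [0.2, 0.2, -0.4]
width: 0.0701
gripper_force: 0.0
```

Call:
move_arm --steps '[0,0,0,-0.05,0,0,0.65,0,0,0,-0.1,0,0,0.65,0,0,0,-0.15,0,0,0.65,0,0,0,-0.2,0,0,0.65,0,0,0,-0.25,-0.05,0,0.65,0,0,0,-0.25,-0.1,0,0.65,0,0,0,-0.25,-0.15,0,0.65,0,0,0,-0.25,-0.2,0,0.65,0,0,0,-0.25,-0.2,0,0.65,0,0,0,-0.25,-0.2,0,0.65]'

```text
clock: 26.65
position: [0.3634, -0.3698, 0.2997]
ee_rot: [-0.0, 0.747, 0.665, -0.0]
contact_force: [-1.0, 0.8, 0.2]
width: 0.0705
gripper_force: 0.0
```

Run:
```python
from h import *
from rig import manip
D={n:manip.get_image(n) for n in("scene","top")}
M={'g':(.6416,.0885,.09),'y':(.6318,-.002,.115),'r':(.6230,-.082,.14),'b':(.6137,-.168,.165)}
for k,(x,y,h) in M.items():
    best={}
    for n,d in D.items():
        u=np.array(proj(d,np.array([x,y,h-.008])))
        c,s=min(blobs(d,k,100),key=lambda b:np.linalg.norm(b[0]-u)); best[n]=c
    print(k,best,(tri(D['scene'],best['scene'],D['top'],best['top'])-[x,y,h]).round(4))
cv2.imwrite("pics/s6.png",D['scene']["pixels"])
```

```text
g {'scene': array([293.3, 307. ]), 'top': array([298.4, 177.1])} [-0.0003 -0.0014 -0.0094]
y {'scene': array([255.6, 264.6]), 'top': array([343.1, 184.1])} [-0.001  -0.0015 -0.0092]
r {'scene': array([223.6, 228. ]), 'top': array([385.1, 190. ])} [-0.0011 -0.0018 -0.0092]
b {'scene': array([190.8, 191.6]), 'top': array([432.6, 196.8])} [-0.0008 -0.0018 -0.0095]
```

View pics/s6.png

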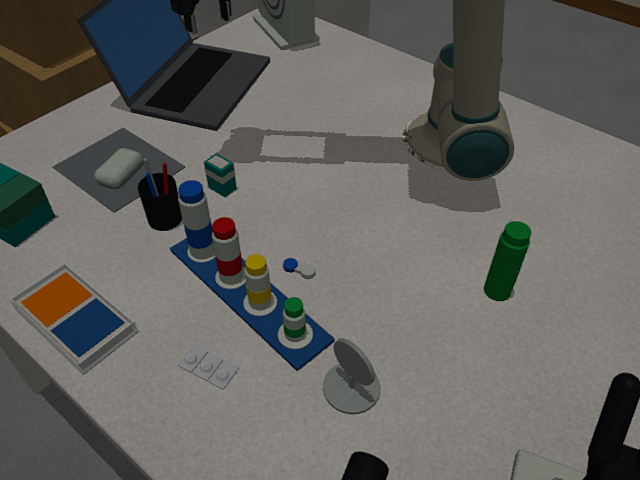

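All four bottles stand upright within about 2 mm of their marks: green cap at (293,307) by the mirror, blue cap at (191,192) by the pen cup. The carton at (220,174) hasn't moved and the arm is clear.

```bash
python3 -c "
from rig import manip
print(manip.sign_off())"
```

```text
the job is handed in; nothing more can be done
None
```

The four bottles stand upright on their marks, shortest by the mirror to tallest by the pen cup, each about 2 mm from its mark's centre by the last camera check; the carton is where it started, and the job is handed in at about 27 s (no verdict was returned).

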